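Three bearing balls, please

ROBOT

A 6-joint arm with a two-finger parallel gripper is mounted at the origin on a cart in front of the work surface, level with it; the furniture and walls round the work are solid. World frame = base frame: x ahead of the robot, y to its left, z up, the work surface at z = 0. Lengths are in mm, angles in degrees, forces in N, time in s.
With the tool pointing down it reaches from about 300 to 850 mm from the base axis. Payload 4.2 kg.
Tool frame: the origin (TCP) lies at the very end of the fingers, on their centre line; the grasp point (between the pads) lies 19 mm behind it (env.grasp_offset is the distance from the TCP to the grasp point, in mm); z points along the fingers, y is the line along which they close (so a half turn about z gives the same grasp; the last joint's range is limited). The gripper opens to 91 mm and grips with 3 to 60 N. Pads are 32 mm wide; open, the fingers measure 118 mm over their backs; the gripper's body (76 mm by 178 mm) begins 60 mm behind the grasp point.
Start: joints at [71.161, 18.312, 89.639, -0, 72.044, -1.146], TCP at [174.754, 547.818, 213.976] pointing down, gripper open.
Joint ranges: [-177.97, 177.97], [-48.28, 115.42], [12.27, 149.76], [-77.06, 257.06], [2.81, 150.46], [-146.56, 146.56]. Speed limits (degrees/s): [147.25, 147.25, 180, 180, 180, 180].

INTERFACE

Orientations are given as [roll, pitch, yaw] about the fixed x, y, z axes, in that order (R = Rz(yaw) Ry(pitch) Rx(roll)).
In Python, from workcell import env, eyes gives the robot as it stands.
- The arm moves only by the tool send_rows, never from a script. Its arguments are lists of equal length, an entry for each row: "grip": the opening, from -1 (shut) to 1 (fully open), so that 0 is half open; "xyz": the shift along the world's x, y, z in m, a list of three; "yaw": the turn about the world's z in degrees. A call has 1 to 8 rows; each row is the pose to reach, as a shift and turn from the pose commanded when the call began; what a row does not reach only later rows make up. A row lasts 1/12 s, in which the tool goes at most 41.7 mm and 7.16 degrees, less where a joint would pass 70% of its speed; a pose out of reach is approached as far as the arm can. A call with a gripper value outside its range is refused whole. The fingers move at their own pace and stop on an object; "grip_force" is the grip in N (left out, the last holds). Time passes only in rows, so rows that repeat a pose let the fingers close. It gives the time, the measured TCP pose, the force, the opening and the grip force at its end, in the units of the state.
- env.state(): the state, without advancing time (a new reading comes with each control period).
- eyes.grab_frame(name): name is "scene" or "top" or "wrist"; returns a dict with "frame" (400x640x3 uint8, red, green, blue), "fx", "fy", "cx", "cy" (pixels), "pose" (4x4, takes a point from camera to world coordinates). Camera axes: x right, y down, z forward; pixel columns grow to the right and rows downward; lengths in mm; the calibration is good to about 2 mm. A picture is of the moment at which its call begins. There is no depth.
- env.job_done(): hands the job in; it is judged then, once.
The state is a dict: "time_s": time; "qpos": joint angles; "qvel": joint speeds; "effort": joint torques, N m; "ee_pos": TCP position; "ee_rot": TCP orientation; "force": force on the tool from outside, world axes, zero at the start; "torque": the same for the moment, N m; "gripper_width": finger opening in mm; "gripper_force": force on a finger pad.
Only numpy, scipy, OpenCV 4.12 (cv2) and the standard library are available. Lean on these libraries where they do the work, as an engineer would, in place of code of your own. Each camera call takes 0.05 s, during which the arm holds its last target. There are 200 camera calls.

TASK

Count out three steel bearing balls for the vise: of the two bench dispensers, go to the one with the bowl under its outlet and turn its paddle knob exactly three clicks clockwise (seen from above), one ball dropping at each click. Stop at the third click, leave the knob there, and let the three balls lie in the bowl.

Things in the scene. Friction and masses are not known exactly. Their poses are not given: they have to be found in the camera images.
- ball_knob (a joint): Turn of the paddle knob of the steel-ball dispenser, rad: 0 at the start, growing clockwise seen from above, stop at 1.963. Detent clicks of about 0.05 N m every 0.3927 (22.5 degrees); let go within 9 degrees of a click, it settles onto it. Each click carries one ball to the outlet, where it drops about 5 degrees before the click. Third click: 1.178; a fourth ball would drop near 1.5.
- ball_knob_grip (a point): Middle of the paddle, on the knob's upright axis, 15 mm under its top, 27 mm over the clear cover. Paddle: black bar 62 long, 12 thick, 35 tall; frame turns with it: x along it to the pointer nose and white line, y across, z up. Below: grey drum 130 wide on a fixed column, balls seen inside, 16 click marks on the rim, pointer over the outlet at the start. The twin with hex nuts has no bowl.
- bowl: round metal bowl, 84 mm across the rim and 36 mm high, loose on the bench half under the drum, below the outlet; origin at the centre of its underside, z up. It starts where it should stay, its centre about 70 mm from the knob's axis.
- ball_3: steel ball 14 mm across, the third that will drop (the first two lie ahead of it in the drum's pockets, so it always follows them); origin at its centre, 87 mm above the bench while in the drum.
Not all that is in view belongs to the job. Of the things shaped like the bowl, the metal one is meant.

How it is judged (in metres and radians):
At the end, for the whole second after the job is handed in: The ball dispenser's knob rests at its third click (1.178 rad, within 10 degrees), and the third ball, which always follows the first two, is in the upright bowl (its centre within 38 mm of the bowl's axis and below the rim); the bowl is at rest (value of joint ball_knob between 1.003 and 1.353 rad and horizontal distance between ball_3 and bowl below 0.038 m and z of ball_3 in the frame of bowl below 0.036 m and angle between bowl's own z axis and vertical below 0.17 rad and linear speed of bowl below 0.03 m/s and velocity of joint ball_knob between -0.1 and 0.1 rad/s); the robot touches nothing.
It fails at once if the knob is turned on past the third click, toward the fourth (more than 12 degrees beyond) (value of joint ball_knob above 1.388 rad).
It also fails if it takes over 32 s, if anything falls off the work surface, if the arm or the gripper's body presses on something with over 40 N, if the wrist force passes 120 N, or if a joint passes its speed limit or range.

## Working session

There is one attempt and no reset: what is moved stays moved. The work goes in short steps, Python scripts to look and compute and a tool call to move; the robot and the scene stay as the last step left them, time stands still between calls to the robot, and variables do not carry over. Pictures are saved under pics/ and viewed, at most 10 in all, crops included, and the job is handed in when it is done.

Besides the shell and the picture viewer there is one more tool, called after "Request:" as name(argument=value, ...), one argument or row to a line, values as JSON. send_rows: Moves the arm, as the interface text tells. Its arguments: {"type":"object","properties":{"grip":{"type":"array"},"xyz":{"type":"array"},"yaw":{"type":"array"},"grip_force":{"type":"number"}},"required":["grip","xyz","yaw"]}

```bash
mkdir -p pics
python3 - <<'E'
from workcell import env, eyes
import cv2,numpy as np
for n in("top","scene"):
    f=eyes.grab_frame(n); cv2.imwrite(f"pics/{n}0.png",f["frame"][:,:,::-1]); print(n,f["fx"],f["cx"],f["cy"],np.round(f["pose"],3).tolist())
print(env.state())
E
```

```text
top 390.6247178198193 315.908873349194 202.57360314305964 [[0.004, -0.984, 0.18, 307.528], [-1.0, -0.004, 0.004, -40.635], [-0.003, -0.18, -0.984, 1253.649], [0.0, 0.0, 0.0, 1.0]]
scene 427.8178217248922 317.2651463587042 190.9711108293565 [[0.854, -0.249, 0.457, 56.193], [-0.52, -0.446, 0.728, -840.695], [0.022, -0.859, -0.511, 666.995], [0.0, 0.0, 0.0, 1.0]]
{'time_s': 0.1, 'qpos': array([ 7.11620807e+01,  1.83503964e+01,  8.96980498e+01,  5.26706218e-04,
        7.20434542e+01, -1.14499765e+00]), 'qvel': array([-0.05084967, -0.08731035, -0.20083044, -0.151974  ,  0.07107558,
        0.0890771 ]), 'effort': array([ 5.25067790e-04, -4.13328910e+01, -2.32512152e+01,  7.29797711e-02,
        4.22465487e-02, -5.85135490e-05]), 'ee_pos': array([174.5987455 , 547.39467503, 213.18935991]), 'ee_rot': array([-1.79908128e+02, -2.33710267e-03,  1.62306914e+02]), 'force': array([ 0.37869261, -0.24485744,  0.97364663]), 'torque': array([-0.01010503,  0.03405753, -0.00992035]), 'gripper_force': 0.0, 'gripper_width': 91.08891915192365}
```

View pics/top0.png

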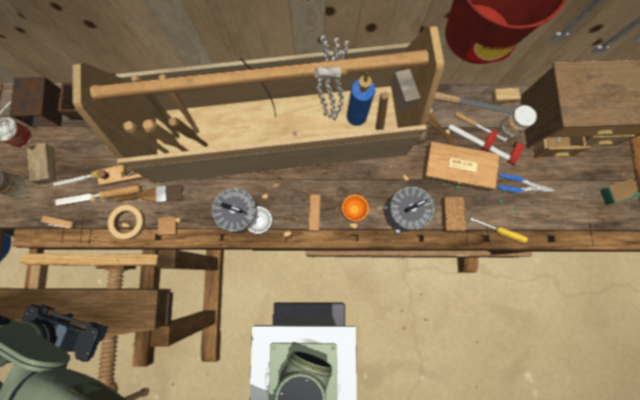

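View pics/scene0.png

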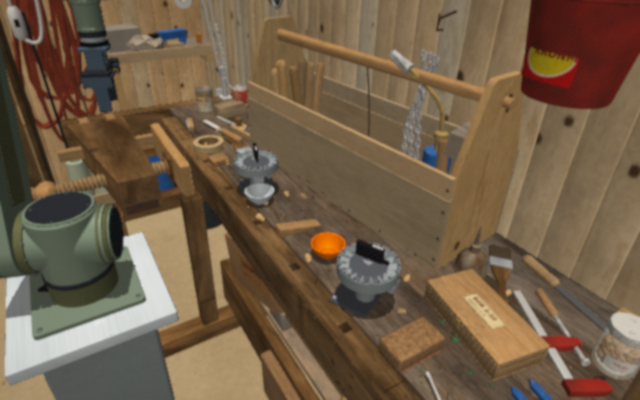

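Top view: candidates are the left dispenser (235,209) with the metal bowl at its rim (259,219), and the right dispenser (411,207) with no bowl under it. The orange bowl (353,208) stands apart, so it's a decoy. I choose the left one and check it in a close crop.

Run:
```python
import cv2,numpy as np
a=cv2.imread("pics/top0.png")[175:245,200:280]; b=cv2.imread("pics/scene0.png")[135:215,220:290]
a=cv2.resize(a,(400,350),interpolation=cv2.INTER_CUBIC); b=cv2.resize(b,(350,400),interpolation=cv2.INTER_CUBIC)
c=np.zeros((400,750,3),np.uint8); c[:350,:400]=a; c[:,400:]=b
cv2.imwrite("pics/crop1.png",c)
```

```text
(no output)
```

View pics/crop1.png

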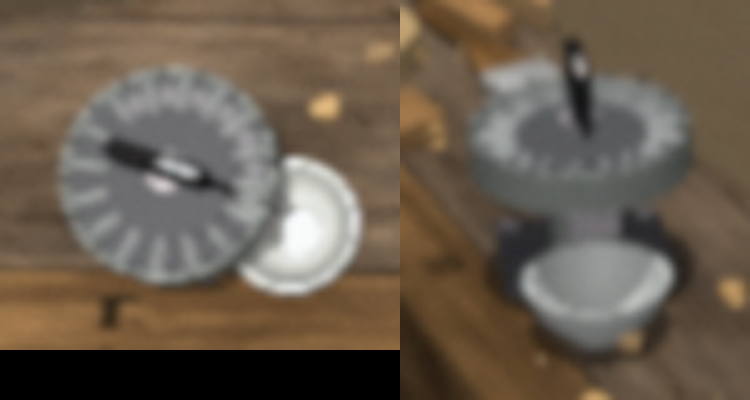

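The crop confirms it: this dispenser has the metal bowl below its outlet, and the paddle (top ≈ (231,208)) has its nose toward the bowl. Next I triangulate.

```bash
cat > h.py <<'E'
import numpy as np
C={"top":(390.62,315.91,202.57,np.array([[0.004,-0.984,0.18,307.528],[-1.0,-0.004,0.004,-40.635],[-0.003,-0.18,-0.984,1253.649]])),
"scene":(427.82,317.27,190.97,np.array([[0.854,-0.249,0.457,56.193],[-0.52,-0.446,0.728,-840.695],[0.022,-0.859,-0.511,666.995]]))}
def ray(c,u,v):
    f,cx,cy,P=C[c]; return P[:,3],P[:,:3]@np.array([(u-cx)/f,(v-cy)/f,1])
def plane(c,u,v,z):
    o,d=ray(c,u,v); return o+d*(z-o[2])/d[2]
def tri(p,q):
    A=[];b=[]
    for c,(u,v) in(("top",p),("scene",q)):
        o,d=ray(c,u,v); d=d/np.linalg.norm(d); M=np.eye(3)-np.outer(d,d); A.append(M);b.append(M@o)
    return np.linalg.lstsq(np.vstack(A),np.hstack(b),rcond=None)[0]
E
python3 - <<'E'
from h import *
T=lambda x,y:(200+x/5-.4,175+y/5-.4); S=lambda x,y:(220+(x-400)/5-.4,135+y/5-.4)
r=lambda v:np.round(v,1)
print("paddle mid",r(tri(T(158,165),S(577,82))))
print("drum top centre",r(tri(T(168,175),S(580,133))))
print("bowl rim",r(tri(T(298,225),S(597,280))), r(plane("top",*T(298,225),36)))
for z in(100,130,140): print(z,r(plane("top",*T(158,165),z)))
a=plane("top",*T(107,148),135);b=plane("top",*T(233,191),135);print(r(a),r(b),np.degrees(np.arctan2(*(b-a)[1::-1])))
print("box panel top near", r(tri((270,172),(296,118))))
for z in(0,100,150):print(r(plane("top",260,165,z)))
E
```

```text
paddle mid [498.5 211.5 126.9]
drum top centre [498.5 212.6  93.2]
bowl rim [475.4 142.4  35.7] [475.2 142.4  36. ]
100 [502.4 217.8 100. ]
130 [497.3 211.1 130. ]
140 [495.6 208.8 140. ]
[506.4 240.1 135. ] [481.3 165.8 135. ] -108.64168360440013
box panel top near [568.6  85.2 259.1]
[663.1 150.8   0. ]
[634.7 135.5 100. ]
[620.6 127.9 150. ]
```

Request:
send_rows(
  grip=[1,1,1,1,1,1,1,1],
  xyz=[
    [0.02,-0.02,0.005],
    [0.045,-0.046,0.01],
    [0.07,-0.072,0.015],
    [0.095,-0.098,0.02],
    [0.12,-0.124,0.025],
    [0.145,-0.15,0.03],
    [0.17,-0.176,0.03],
    [0.195,-0.202,0.03],
  ],
  yaw=[-5,-11,-18,-25,-32,-39,-46,-53],
)

```text
time_s: 0.77
ee_pos: [370.6, 344.4, 244.1]
ee_rot: [180.0, -0.0, 109.0]
force: [1.1, 0.0, -0.9]
gripper_width: 91.3
gripper_force: 0.0
```

Request:
send_rows(
  grip=[1,1,1,1,1,1,1,1],
  xyz=[
    [0.02,-0.02,0],
    [0.045,-0.046,0],
    [0.07,-0.072,0],
    [0.09,-0.095,0],
    [0.11,-0.115,0],
    [0.122,-0.127,0],
    [0.128,-0.134,0],
    [0.128,-0.134,0],
  ],
  yaw=[-7,-14,-21,-28,-34,-38,-38,-38],
)

```text
time_s: 1.43
ee_pos: [498.5, 210.6, 243.4]
ee_rot: [-180.0, 0.0, 71.3]
force: [0.0, 0.0, 0.4]
gripper_width: 91.1
gripper_force: 0.0
```

Run:
```python
from workcell import env, eyes
import cv2,numpy as np
s=env.state();print(s["time_s"],s["ee_pos"],s["ee_rot"],s["qpos"])
f=eyes.grab_frame("wrist"); cv2.imwrite("pics/w1.png",f["frame"][:,:,::-1]); print(f["fx"],f["fy"],f["cx"],f["cy"],np.round(f["pose"],4).tolist())
```

```text
1.4333 [498.47877635 210.56056564 243.41156036] [-1.79973734e+02  4.98682285e-02  7.12831054e+01] [ 2.16947532e+01  1.42711373e+01  9.10899637e+01 -2.17129348e-02
  7.46912274e+01  4.04174015e+01]
292.70034155285214 292.70034155285214 321.1235897451918 196.81151263326367 [[0.9469, -0.3075, -0.0934, 524.8764], [-0.3214, -0.9059, -0.2758, 288.4392], [0.0002, 0.2912, -0.9567, 414.8337], [0.0, 0.0, 0.0, 1.0]]
```

View pics/w1.png

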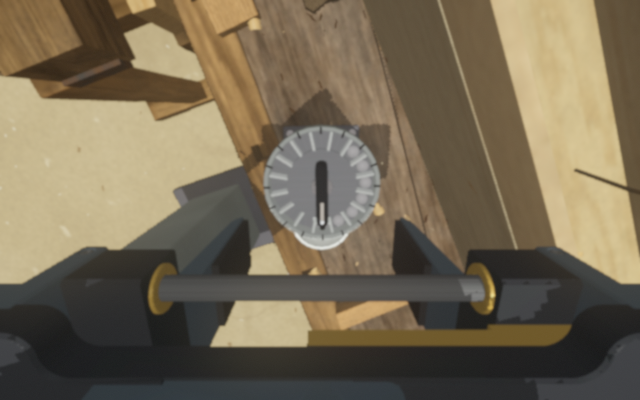

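The wrist view shows the drum centred near (322,186) and the paddle nearly upright in the image, from (321,162) to (323,230), with its nose at the bottom and the bowl rim below. I measure its axis with a dark mask.

Run:
```python
import cv2,numpy as np
P=np.array([[0.9469,-0.3075,-0.0934,524.8764],[-0.3214,-0.9059,-0.2758,288.4392],[0.0002,0.2912,-0.9567,414.8337]])
def pl(u,v,z):
    d=P[:,:3]@np.array([(u-321.124)/292.7,(v-196.81)/292.7,1]); return P[:,3]+d*(z-P[2,3])/d[2]
im=cv2.imread("pics/w1.png"); g=im.max(2)
m=(g<70).astype(np.uint8); n,l,st,c=cv2.connectedComponentsWithStats(m)
i=[i for i in range(1,n) if 305<c[i][0]<340 and 160<c[i][1]<225 and st[i][4]>60]; print([(st[k].tolist(),c[k]) for k in i])
for v in range(158,234,5): 
    xs=np.where(g[v,305:342]<75)[0]+305; print(v,xs.min() if len(xs) else None,xs.max() if len(xs) else None, g[v,317:328])
# drum outline
for (u,v) in((264,186),(381,186),(322,127)): print(pl(u,v,100))
for z in(100,127,142): print(z,pl(321,162,z),pl(322.5,230,z))
```

```text
[([316, 161, 11, 61, 483], array([321.26293996, 185.33540373]))]
158 None None [125 125 125 125 125 125 125 126 126 126 126]
163 317 325 [ 61  49  48  46  46  46  47  51  62  86 108]
168 316 326 [51 50 49 51 50 49 49 50 51 67 96]
173 316 326 [51 51 49 50 52 51 51 51 51 62 84]
178 316 326 [52 50 51 53 51 50 50 51 53 63 87]
183 316 326 [53 51 51 52 51 52 50 52 52 65 91]
188 317 326 [55 51 51 51 52 51 51 51 53 65 92]
193 317 326 [55 50 52 51 52 53 52 52 52 60 84]
198 317 326 [56 51 52 53 52 52 52 52 52 59 77]
203 317 326 [ 59  60  87 126 151 154 133  92  60  58  77]
208 317 326 [ 61  60  97 146 176 179 157 110  65  59  77]
213 317 326 [ 62  60  97 146 176 179 157 110  65  59  77]
218 318 326 [ 87  69  98 144 175 179 159 115  71  65  99]
223 None None [114  82 108 164 199 206 182 131  78  82 124]
228 321 323 [138 134 121  96  72  64  73  94 118 134 138]
233 None None [140 139 139 138 136 134 135 138 139 139 139]
[438.04271859 229.9893671  100.        ]
[561.21441991 188.17474591 100.        ]
[519.59121524 269.8153678  100.        ]
100 [506.70059162 235.10761757 100.        ] [482.67376497 158.90583427 100.        ]
127 [508.25934098 239.68131068 127.        ] [486.29304444 170.01455889 127.        ]
142 [509.12531284 242.2222513  142.        ] [488.30375525 176.18607257 142.        ]
```

Request:
send_rows(
  grip=[1,0.6,0.2,0,0,0,0,0],
  xyz=[
    [0.001,0.0015,-0.02],
    [0.001,0.0015,-0.045],
    [0.001,0.0015,-0.07],
    [0.001,0.0015,-0.09],
    [0.001,0.0015,-0.11],
    [0.001,0.0015,-0.125],
    [0.001,0.0015,-0.131],
    [0.001,0.0015,-0.131],
  ],
  yaw=[1,1,1,1,1,1,1,1],
)

```text
time_s: 2.15
ee_pos: [497.0, 213.9, 111.7]
ee_rot: [-179.8, 0.1, 72.4]
force: [0.7, -0.0, 0.4]
gripper_width: 48.1
gripper_force: 0.0
```

Request:
send_rows(
  grip=[-0.3,-0.5,-0.7,-0.8,-0.9,-1,-1,-1],
  xyz=[
    [0,0,0],
    [0,0,0],
    [0,0,0],
    [0,0,0],
    [0,0,0],
    [0,0,0],
    [0,0,0],
    [0,0,0],
  ],
  yaw=[0,0,0,0,0,0,0,0],
  grip_force=15,
)

```text
time_s: 2.82
ee_pos: [499.5, 213.3, 113.6]
ee_rot: [179.9, -0.0, 72.3]
force: [2.0, -0.7, 3.9]
gripper_width: 11.9
gripper_force: 15.0
```

Run:
```python
from workcell import env
s=env.state();print({k:s[k] for k in("time_s","ee_pos","ee_rot","force","torque","gripper_width","gripper_force")})
```

```text
{'time_s': 2.8167, 'ee_pos': array([499.53583036, 213.26305628, 113.58115527]), 'ee_rot': array([ 1.79902485e+02, -4.69859941e-02,  7.22989703e+01]), 'force': array([ 2.04689062, -0.65392065,  3.91171993]), 'torque': array([-0.27215398, -0.05863791,  0.00229043]), 'gripper_width': 11.90449366184851, 'gripper_force': 15.002011209726334}
```

Request:
send_rows(
  grip=[-1,-1,-1,-1,-1,-1,-1,-1],
  xyz=[
    [0,0,0],
    [0,0,0],
    [0,0,0],
    [0,0,0],
    [0,0,0],
    [0,0,0],
    [0,0,0],
    [0,0,0],
  ],
  yaw=[-3,-6,-9,-12,-15,-18,-20.5,-22.5],
)

```text
time_s: 3.48
ee_pos: [500.5, 212.8, 113.6]
ee_rot: [179.8, -0.1, 49.7]
force: [4.2, -3.0, 2.1]
gripper_width: 11.8
gripper_force: 15.0
```

Run:
```python
from workcell import env
s=env.state();print({k:s[k] for k in("time_s","ee_pos","ee_rot","force","torque","gripper_width","gripper_force")})
```

```text
{'time_s': 3.4833, 'ee_pos': array([500.51117906, 212.77765483, 113.59163872]), 'ee_rot': array([ 1.79806014e+02, -1.09302074e-01,  4.97248958e+01]), 'force': array([ 4.17436722, -2.97797408,  2.12202232]), 'torque': array([-0.61380837, -0.45160417,  0.04372136]), 'gripper_width': 11.819349458175035, 'gripper_force': 15.003827512264252}
```

Request:
send_rows(
  grip=[-1,-1,-1,-1,-1,-1,-1,-1],
  xyz=[
    [0,0,0],
    [0,0,0],
    [0,0,0],
    [0,0,0],
    [0,0,0],
    [0,0,0],
    [0,0,0],
    [0,0,0],
  ],
  yaw=[-3,-6,-9,-12,-15,-18,-20.5,-22.5],
)

```text
time_s: 4.15
ee_pos: [501.4, 212.3, 113.6]
ee_rot: [179.7, -0.2, 27.4]
force: [5.4, -4.9, 0.0]
gripper_width: 14.1
gripper_force: 15.6
```

Request:
send_rows(
  grip=[-1,-1,-1,-1,-1,-1,-1,-1],
  xyz=[
    [0,0,0],
    [0,0,0],
    [0,0,0],
    [0,0,0],
    [0,0,0],
    [0,0,0],
    [0,0,0],
    [0,0,0],
  ],
  yaw=[-3,-6,-9,-12,-15,-18,-20.5,-22.5],
)

```text
time_s: 4.82
ee_pos: [502.1, 211.3, 113.6]
ee_rot: [179.7, -0.4, 4.9]
force: [7.6, -9.0, 1.0]
gripper_width: 15.1
gripper_force: 16.2
```

Request:
send_rows(
  grip=[-1,-1,-1,-1],
  xyz=[
    [0,0,0],
    [0,0,0],
    [0,0,0],
    [0,0,0],
  ],
  yaw=[0,0,0,0],
)

```text
time_s: 5.15
ee_pos: [501.6, 210.9, 113.6]
ee_rot: [179.7, -0.3, 4.9]
force: [6.8, -10.0, 1.3]
gripper_width: 11.8
gripper_force: 15.0
```

Run:
```python
from workcell import env,eyes
import cv2,numpy as np
s=env.state();print({k:s[k] for k in("time_s","ee_pos","ee_rot","force","torque","gripper_width","gripper_force")})
f=eyes.grab_frame("scene")["frame"][:,:,::-1]
cv2.imwrite("pics/s2.png",cv2.resize(f[110:220,200:310],(600,600),interpolation=cv2.INTER_CUBIC))
```

```text
{'time_s': 5.15, 'ee_pos': array([501.55464691, 210.87133847, 113.57868522]), 'ee_rot': array([179.72593059,  -0.31041529,   4.91073713]), 'force': array([ 6.75507551, -9.97177782,  1.33531764]), 'torque': array([-1.45005804, -0.97318443,  0.0477966 ]), 'gripper_width': 11.812934944432618, 'gripper_force': 14.996407181024551}
```

View pics/s2.png

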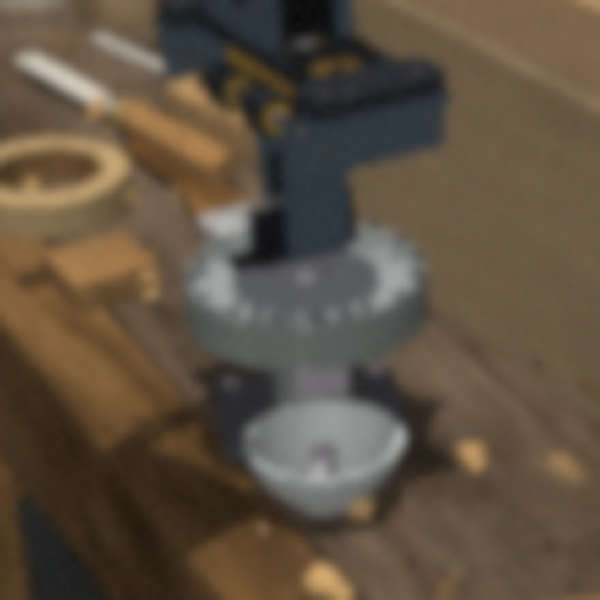

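The scene crop shows the gripper on the paddle, now pointing about a third of a turn away from the bowl. The bowl sits upright in place, with something grey at its bottom (320,460). I ease the side load, release and retreat.

Request:
send_rows(
  grip=[-1,-1,-0.9,-0.7,-0.4,0,0,0],
  xyz=[
    [0.001,-0.001,0],
    [0.002,-0.002,0],
    [0.002,-0.002,0],
    [0.002,-0.002,0],
    [0.002,-0.002,0],
    [0.002,-0.002,0],
    [0.002,-0.002,0],
    [0.002,-0.002,0],
  ],
  yaw=[0,0,0,0,0,0,0,0],
)

```text
time_s: 5.87
ee_pos: [500.3, 211.5, 112.6]
ee_rot: [180.0, 0.1, 4.8]
force: [-0.5, 0.0, -0.2]
gripper_width: 37.5
gripper_force: 0.0
```

Request:
send_rows(
  grip=[0,0,0,0,0,0,0,0],
  xyz=[
    [0,0,0.01],
    [0,0,0.03],
    [0,0,0.06],
    [0,0,0.09],
    [0,0,0.12],
    [0,0,0.14],
    [0,0,0.15],
    [0,0,0.15],
  ],
  yaw=[0,0,0,0,0,0,0,0],
)

```text
time_s: 6.53
ee_pos: [501.8, 211.9, 265.9]
ee_rot: [-179.9, -0.3, 4.8]
force: [0.5, -0.4, -0.0]
gripper_width: 45.4
gripper_force: 0.0
```

Request:
send_rows(
  grip=[0,0,0,0,0,0,0,0],
  xyz=[
    [-0.02,0.02,0],
    [-0.05,0.05,0],
    [-0.08,0.08,0],
    [-0.11,0.11,0],
    [-0.14,0.14,0],
    [-0.16,0.16,0],
    [-0.17,0.17,0],
    [-0.17,0.17,0],
  ],
  yaw=[0,0,0,0,0,0,0,0],
)

```text
time_s: 7.2
ee_pos: [327.8, 382.6, 261.2]
ee_rot: [179.9, 0.2, 5.1]
force: [-0.7, 0.4, 0.2]
gripper_width: 45.7
gripper_force: 0.0
```

Run:
```python
from workcell import env,eyes
import cv2,numpy as np
f=eyes.grab_frame("scene")["frame"][:,:,::-1]; g=eyes.grab_frame("top")["frame"][:,:,::-1]
c=np.hstack([cv2.resize(g[175:245,200:270],(400,400),interpolation=cv2.INTER_CUBIC),cv2.resize(f[135:215,220:300],(400,400),interpolation=cv2.INTER_CUBIC)])
cv2.imwrite("pics/c3.png",c)
```

```text
(no output)
```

View pics/c3.png

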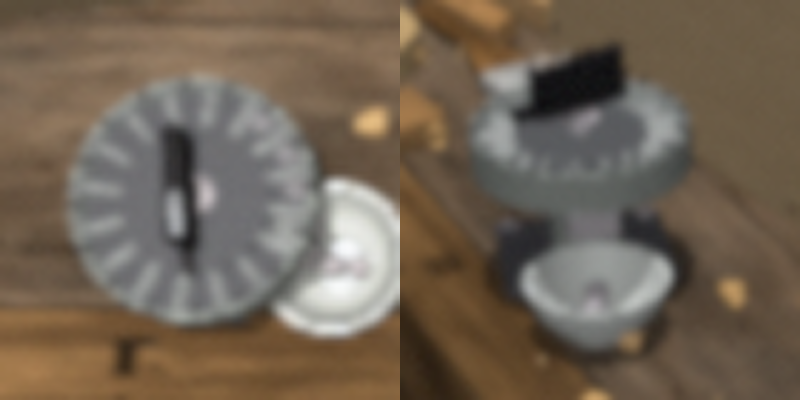

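The knob's pointer has swung about 67° clockwise and now points toward the robot. The bowl is in place with a ball cluster near (343,265) in the crop. I zoom in to count and check the angle.

Run:
```python
from workcell import env,eyes
import cv2,numpy as np
from h import plane
f=eyes.grab_frame("scene")["frame"][:,:,::-1]; g=eyes.grab_frame("top")["frame"][:,:,::-1]
c=np.hstack([cv2.resize(g[203:237,244:278],(400,400),interpolation=cv2.INTER_CUBIC),cv2.resize(f[178:208,244:274],(400,400),interpolation=cv2.INTER_CUBIC)])
cv2.imwrite("pics/c4.png",c)
pts=[(u,v) for v in range(196,226) for u in range(226,238) if g[v,u].max()<60]
P=np.array([plane("top",u,v,142)[:2] for u,v in pts]); d=np.linalg.svd(P-P.mean(0))[2][0]; print(len(P),P.mean(0),np.degrees(np.arctan2(*d[::-1])))
```

```text
56 [502.05030437 208.08889916] -170.63151616201785
```

View pics/c4.png

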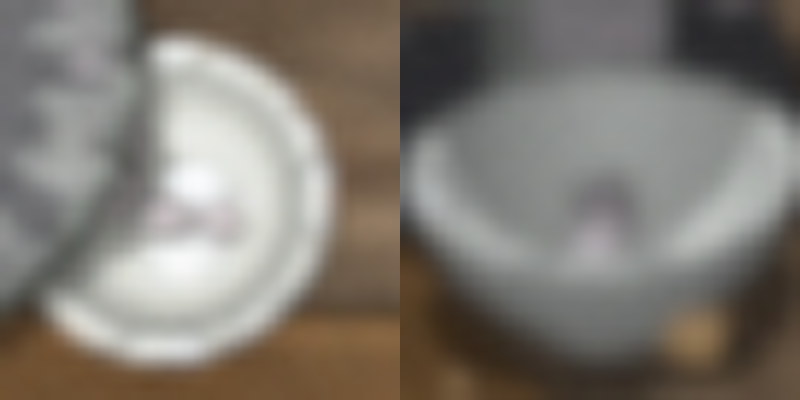

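The balls show as a pinkish cluster about 28 mm wide in the bowl, but the count is unclear. There's time for a closer wrist look at both the bowl and the pointer.

Request:
send_rows(
  grip=[0,0,0,0,0,0,0,0],
  xyz=[
    [0.01,-0.015,0],
    [0.03,-0.045,0],
    [0.05,-0.075,0],
    [0.07,-0.105,0],
    [0.09,-0.135,0],
    [0.11,-0.165,0],
    [0.13,-0.19,0],
    [0.14,-0.21,0],
  ],
  yaw=[0,0,0,0,0,0,0,0],
)

```text
time_s: 8.07
ee_pos: [473.0, 167.7, 262.6]
ee_rot: [179.9, -0.0, 4.6]
force: [0.4, -0.2, -0.4]
gripper_width: 45.8
gripper_force: 0.0
```

Request:
send_rows(
  grip=[0,0,0,0,0,0],
  xyz=[
    [0,-0.02,-0.01],
    [0,-0.02,-0.03],
    [0,-0.02,-0.05],
    [0,-0.02,-0.06],
    [0,-0.02,-0.06],
    [0,-0.02,-0.06],
  ],
  yaw=[0,0,0,0,0,0],
)

```text
time_s: 8.57
ee_pos: [470.9, 150.8, 202.9]
ee_rot: [180.0, 0.0, 4.8]
force: [0.4, -0.0, 0.4]
gripper_width: 45.7
gripper_force: 0.0
```

Run:
```python
from workcell import env,eyes
import cv2,numpy as np,pickle
f=eyes.grab_frame("wrist"); pickle.dump(f,open("w2.pkl","wb")); g=f["frame"][:,:,::-1]
cv2.imwrite("pics/w2.png",cv2.resize(g[60:310,160:480],(768,600),interpolation=cv2.INTER_CUBIC))
```

```text
(no output)
```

View pics/w2.png

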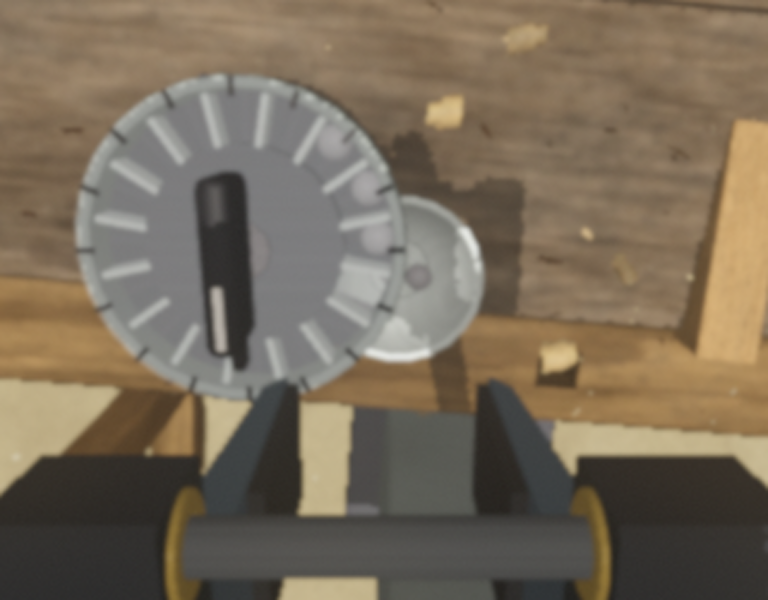

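This view shows one ball clearly in the bowl at (418,275), with the drum hiding part of it. The next drum ball (375,237) sits one pocket before the outlet pocket (360,285). I compute the paddle angle from its top edges and white line.

```bash
python3 - <<'E'
import pickle,numpy as np,cv2
f=pickle.load(open("w2.pkl","rb"));P=f["pose"]
def pl(u,v,z):
    u=160+u/2.4-.3;v=60+v/2.4-.3
    d=P[:3,:3]@np.array([(u-f["cx"])/f["fx"],(v-f["cy"])/f["fy"],1]); return (P[:3,3]+d*(z-P[2,3])/d[2])[:2]
ang=lambda a,b:np.degrees(np.arctan2(*(b-a)[::-1]))
g=f["frame"].max(2)
w=g[178:210,240:262]; m=(w>110)
L=[]
for v in range(182,206):
    r=g[v,244:258].astype(float); 
    xs=np.arange(244,258)[r>120]
    print(v,r.astype(int).tolist()) if v%6==0 else 0
print("edge",ang(pl(197,190,142),pl(209,350,142)),"line",ang(pl(216,290,142),pl(222,350,142)))
print(pl(197,190,142),pl(209,350,142))
c=(pl(77,220,100)+pl(405,260,100))/2;print("centre",c,"ball",pl(375,237,87),ang(np.array([500.,212]),pl(375,237,87)), "bowlball",pl(418,275,10),"axis->outlet -108")
for p in((330,140),(365,187)): print(ang(np.array([500.,212]),pl(*p,87)))
E
python3 - <<'E'
import cv2
a=cv2.imread("pics/w1.png")[115:250,255:390]
cv2.imwrite("pics/w1z.png",cv2.resize(a,(600,600),interpolation=cv2.INTER_CUBIC))
E
```

```text
186 [102, 74, 60, 88, 134, 169, 181, 176, 152, 105, 62, 51, 48, 48]
192 [108, 84, 62, 66, 106, 150, 176, 179, 162, 122, 76, 52, 49, 48]
198 [122, 102, 74, 59, 87, 134, 168, 181, 174, 148, 101, 60, 50, 49]
204 [120, 109, 86, 65, 70, 109, 152, 175, 178, 159, 117, 72, 52, 48]
edge -175.43303730031425 line -173.76709876393838
[524.95326446 217.10421869] [470.10931758 212.72340629]
centre [501.82060864 210.09186471] ball [505.18710912 158.28996269] -84.48370131459436 bowlball [474.03038543 134.32696809] axis->outlet -108
-38.07784964489833
-62.51989090118745
```

View pics/w1z.png

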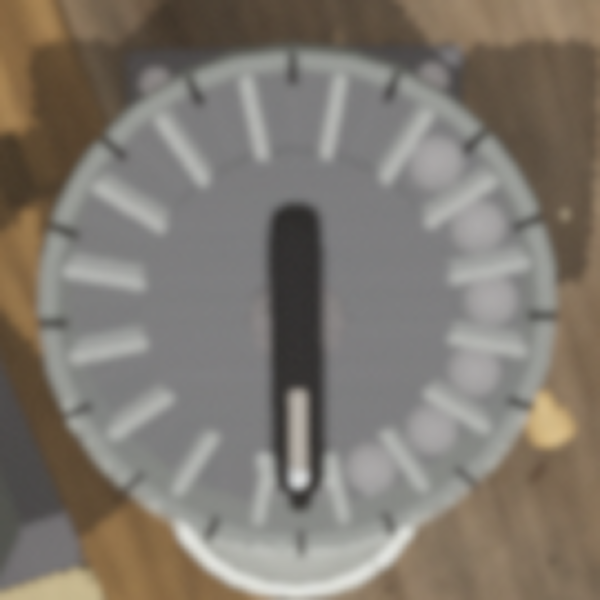

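At the start the drum held six balls (in this crop, at (435,160) down to (372,470)). Three remain, so three dropped, and the pointer has turned about 67.5°, the third click. The gripper is clear, so I hand in.

```bash
python3 -c "
from workcell import env
print(env.job_done())"
```

```text
the job is handed in; nothing more can be done
None
```

The job is handed in with no verdict returned: I turned the steel-ball dispenser's knob about 67.5° clockwise to its third click and let go, and the drum went from six balls to three. The bowl is upright in its place with balls in it, but the drum hid part of it, so I could make out only one clearly.

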